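# Re-rack the round timber offcuts by thickness and chock the row

### The arm

A 6-joint arm with a two-finger parallel gripper is mounted at the origin on the work surface. World frame = base frame: x ahead of the robot, y to its left, z up, the work surface at z = 0. Lengths are in m, angles in rad, forces in N, time in s.
With the tool pointing down it reaches from about 0.325 to 0.85 m from the base axis. Payload 15.5 kg.
Tool frame: the origin (TCP) lies between the finger pads; the fingertips stand ctrl.tip_extent ahead of it and the grasp point (between the pads) lies 6 mm ahead of it (ctrl.tip_extent is the distance from the TCP to the fingertips, in m); z points along the fingers, y is the line along which they close (so a half turn about z gives the same grasp; the last joint's range is limited). The gripper opens to 91 mm and grips with 3 to 60 N. Pads are 32 mm wide; open, the fingers measure 118 mm over their backs; the gripper's body (76 mm by 178 mm) begins 60 mm behind the grasp point.
Start: joints at [-0.096, 0.494, 1.345, -0, 1.302, -0.096], TCP at [0.625, 0, 0.239] pointing down, gripper open.
Joint ranges: [-2.91, 2.91], [-0.82, 2.16], [0.22, 2.67], [-1.22, 4.37], [0.12, 2.79], [-3.08, 3.08]. Speed limits (rad/s): [1.89, 1.89, 2.57, 3.01, 3.01, 3.01].

### API

Orientations are given as a unit quaternion [w, x, y, z].
In Python, from bench import ctrl gives the robot as it stands.
- The arm moves only by the tool send_rows, never from a script. Its argument "series" is a list of rows, each an object with "linear": the shift along the tool's x, y, z in m, a list of three; "rot": the turn, a rotation vector about the tool's x, y, z in degrees, a list of three; "jaw": the opening, from -1 (shut) to 1 (fully open). In form: [{"linear": [tx, ty, tz], "rot": [rx, ry, rz], "jaw": jaw}, ...]. A call has exactly 8 rows; each row shifts and turns the commanded pose from where the row before left it, along the tool's axes as they then stand; what a row does not reach is not made up. A row lasts 1/10 s, in which the tool goes at most 50 mm and 8.59 degrees, less where a joint would pass 70% of its speed; a pose out of reach is approached as far as the arm can. A call with a gripper value outside its range is refused whole. The fingers move at their own pace and stop on an object; "squeeze" is the grip in N (left out, the last holds). Time passes only in rows, so rows that do not move let the fingers close, or fill a call up. It gives the time, the measured TCP pose, the force, the opening and the grip force at its end, in the units of the state.
- ctrl.get_obs(): the state, without advancing time (a new reading comes with each control period).
- ctrl.snapshot(name): name is "scene" or "side" or "wrist"; returns the picture (420x560x3 uint8, red, green, blue); there is no depth.
- ctrl.camera_model(name): a dict with "fx", "fy", "cx", "cy" (pixels), "R" (3x3) and "t" (3): a world point X has camera coordinates R X + t; the wrist camera has in their place "hand_eye" (4x4, takes a point from camera to tool coordinates, whose origin is the TCP and whose axes are the flange's). Camera axes: x right, y down, z forward; pixel columns grow to the right and rows downward; lengths in m; the calibration is good to about 2 mm. A picture is of the moment at which its call begins: read the wrist's pose just before it. camera_model takes no time and is no camera call.
- ctrl.job_done(): hands the job in; it is judged then, once.
The state is a dict: "clock": time; "joint_pos": joint angles; "qvel": joint speeds; "tau": joint torques, N m; "tool_pos": TCP position; "eef_rot": TCP orientation; "wrist_force": force on the tool from outside, world axes, zero at the start; "wrist_torque": the same for the moment, N m; "width": finger opening in m; "grip_force": force on a finger pad.
Only numpy, scipy, OpenCV 4.12 (cv2) and the standard library are available. Lean on these libraries where they do the work, as an engineer would, in place of code of your own. Each camera call takes 0.05 s, during which the arm holds its last target. There are 200 camera calls.

### The job

Move the four round timber offcuts from the slotted rail onto the plain rail, lying on their sides across it in one close row: the thickest against the upright end stop, then each next thinner one touching the one before. Set the triangular wooden chock on the same rail, pushed up against the thinnest round so that the row cannot roll apart, and leave the glass jar standing where it is.

Things in the scene. Friction and masses are not known exactly. Their poses are not given: they have to be found in the camera images.
- round50: the thickest of four round timber offcuts: solid wooden cylinder, 50 mm in diameter, 60 mm long, lying on its side across the slotted rail at the start. Origin at its centre; x axis along its length (y, z turn as it rolls). Its flat ends, 60 mm apart, overhang the rail and can be gripped. It can roll, but stays where gently set down on the level rail.
- round42: the second thickest of four round timber offcuts: solid wooden cylinder, 42 mm in diameter, 60 mm long, lying on its side across the slotted rail at the start. Origin at its centre; x axis along its length (y, z turn as it rolls). Its flat ends, 60 mm apart, overhang the rail and can be gripped. It can roll, but stays where gently set down on the level rail.
- round34: the third thickest of four round timber offcuts: solid wooden cylinder, 34 mm in diameter, 60 mm long, lying on its side across the slotted rail at the start. Origin at its centre; x axis along its length (y, z turn as it rolls). Its flat ends, 60 mm apart, overhang the rail and can be gripped. It can roll, but stays where gently set down on the level rail.
- round26: the thinnest of four round timber offcuts: solid wooden cylinder, 26 mm in diameter, 60 mm long, lying on its side across the slotted rail at the start. Origin at its centre; x axis along its length (y, z turn as it rolls). Its flat ends, 60 mm apart, overhang the rail and can be gripped. It can roll, but stays where gently set down on the level rail.
- chock: brown wooden triangular bar: equilateral section with 36 mm sides (31 mm high), 60 mm long, lying on a face on the bench at the start. Origin on its centre line, 10.4 mm above that face; x axis along its length. Grip its flat ends, 60 mm apart. It goes on the plain rail parallel to the rounds, on a face; touching the 26 mm round, their centres are 25.5 mm apart along the rail.
- slotted_rail: fixed plywood batten with four pairs of dark ridges on which the rounds lie at the start: 44 mm wide (x), 270 mm long (y), 20 mm high (z), ridges 4 mm more; slots at y = -96, -32, 32, 96 mm. Which round lies in which slot varies. Origin at the centre of its underside, on the bench; x across it, y along it, z up.
- plain_rail: fixed flat plywood batten, the target: 44 mm wide (x), 250 mm long (y), 20 mm high (z); its top is free but for the end stop on one end and a flat 2 mm steel strap, 20 mm long, on the other. Origin at the centre of its underside, on the bench; x across it, y along it, z up. The rounds lie with their length along its x.
- end_stop: fixed dark wooden block standing on one end of the plain rail (which end varies): 60 mm across the rail (x), 20 mm along it (y), 45 mm high (z). Origin at the centre of its underside, on the rail's top (20 mm above the bench), 115 mm from the rail's middle. The thickest round goes against its face towards the rail's middle, 10 mm from its origin.
- jar: bystander: closed glass jar with a steel cap, 60 mm in diameter, 85 mm high, standing on the bench beside the rails; origin at the centre of its underside, z up. Leave it where it is.
Not all that is in view belongs to the job. What is shaped like the round26 but pink is not meant.

How it is judged:
At the end, for the whole second after the job is handed in: Rounds and chock lie on the plain rail (height within 4 mm, 15 mm of its centre line, 0.2 rad of square): 50 mm round at the end stop, then 42, 34, 26 mm and the chock, each gap under about 8 mm; at rest, released; jar left alone (x of round50 in the frame of plain_rail between -0.015 and 0.015 m and z of round50 in the frame of plain_rail between 0.041 and 0.049 m and angle between the x axis of each of round50, round42, round34, round26, chock and the x axis of plain_rail, either way round below 0.2 rad and linear speed of each of round50, round42, round34, round26, chock below 0.02 m/s and x of round42 in the frame of plain_rail between -0.015 and 0.015 m and z of round42 in the frame of plain_rail between 0.037 and 0.045 m and x of round34 in the frame of plain_rail between -0.015 and 0.015 m and z of round34 in the frame of plain_rail between 0.033 and 0.041 m and x of round26 in the frame of plain_rail between -0.015 and 0.015 m and z of round26 in the frame of plain_rail between 0.029 and 0.037 m and x of chock in the frame of plain_rail between -0.015 and 0.015 m and z of chock in the frame of plain_rail between 0.0264 and 0.0344 m and horizontal distance between end_stop and round50 below 0.043 m and horizontal distance between round50 and round42 below 0.054 m and horizontal distance between round42 and round34 below 0.046 m and horizontal distance between round34 and round26 below 0.038 m and horizontal distance between round26 and chock below 0.034 m); the robot touches nothing.
It fails at once if the glass jar is tipped or shoved more than 30 mm (distance of jar from where it was at the start of the episode above 0.03 m or angle between jar's own z axis and vertical above 0.4 rad).
It also fails if it takes over 112 s, if anything falls off the work surface, if the arm or the gripper's body presses on something with over 40 N, if the wrist force passes 120 N, or if a joint passes its speed limit or range.

## Working session

There is one attempt and no reset: what is moved stays moved. The work goes in short steps, Python scripts to look and compute and a tool call to move; the robot and the scene stay as the last step left them, time stands still between calls to the robot, and variables do not carry over. Pictures are saved under pics/ and viewed, at most 14 in all, crops included, and the job is handed in when it is done.

Besides the shell and the picture viewer there is one more tool, called after "Call:" as name(argument=value, ...), one argument or row to a line, values as JSON. send_rows: Moves the arm, as the interface text tells. Its arguments: {"type":"object","properties":{"series":{"type":"array"},"squeeze":{"type":"number"}},"required":["series"]}

```bash
mkdir -p pics; python3 - <<'E'
from bench import ctrl
import cv2
o=ctrl.get_obs();print(o,ctrl.tip_extent)
for n in("scene","side","wrist"):
    cv2.imwrite(f"pics/{n}0.png",ctrl.snapshot(n)[:,:,::-1]);print(n,ctrl.camera_model(n))
E
```

```text
{'clock': 0.0, 'joint_pos': array([-9.55245436e-02,  4.94234451e-01,  1.34617621e+00,  1.87474244e-05,
        1.30247682e+00, -9.55220486e-02]), 'qvel': array([ 2.36054867e-03, -1.18132821e-03,  4.05838462e-04, -6.92857212e-05,
       -8.21052997e-04, -6.69195134e-05]), 'tau': array([-1.07322368e-03, -8.78814626e+01, -3.81857479e+01,  7.05250050e-02,
        5.33505273e-02, -1.50444166e-04]), 'tool_pos': array([6.24632208e-01, 2.90514923e-05, 2.38291094e-01]), 'eef_rot': array([-5.05118454e-04,  7.07109276e-01,  7.07103989e-01, -4.05070457e-04]), 'wrist_force': array([-0.51149   ,  0.33414189,  0.17625226]), 'wrist_torque': array([ 0.03858325, -0.02164114,  0.01783345]), 'grip_force': 0.0, 'width': 0.09134191670891201} 0.025
scene {'fx': 445.2154406493794, 'fy': 445.2154406493794, 'cx': 280.2764690174536, 'cy': 209.82872698220268, 'R': array([[-0.14678682,  0.98916396, -0.00287879],
       [ 0.67295284,  0.09772887, -0.73320089],
       [-0.72497456, -0.10956151, -0.680006  ]]), 't': array([ 0.09533576, -0.31031314,  1.31562068])}
side {'fx': 518.4257056676641, 'fy': 518.4257056676641, 'cx': 274.81465855847654, 'cy': 210.7349371013156, 'R': array([[ 0.90074476, -0.4342421 ,  0.0096271 ],
       [-0.31006141, -0.6583635 , -0.68587129],
       [ 0.30417232,  0.61480997, -0.72765919]]), 't': array([-0.46781152,  0.22002021,  1.18654079])}
wrist {'fx': 303.94324450833983, 'fy': 303.94324450833983, 'cx': 277.14132054183216, 'cy': 208.32091181170094, 'hand_eye': array([[-3.93866737e-04, -9.59132550e-01, -2.82956881e-01,
         7.97881490e-02],
       [ 9.99999657e-01, -5.84054257e-04,  5.87788666e-04,
        -1.77091255e-04],
       [-7.29029413e-04, -2.82956552e-01,  9.59132451e-01,
        -1.45911965e-01],
       [ 0.00000000e+00,  0.00000000e+00,  0.00000000e+00,
         1.00000000e+00]])}
```

View pics/scene0.png

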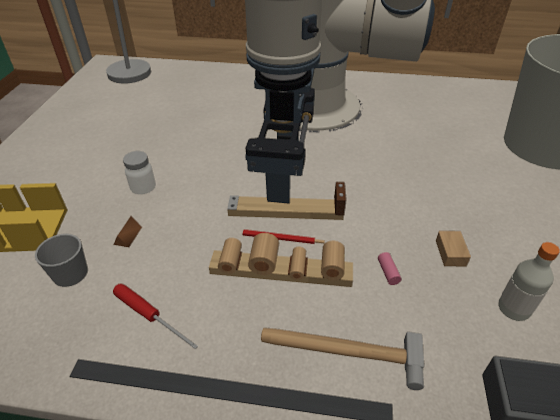

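View pics/side0.png

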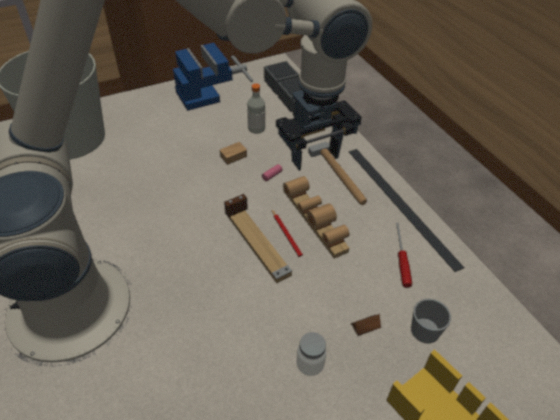

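View pics/wrist0.png

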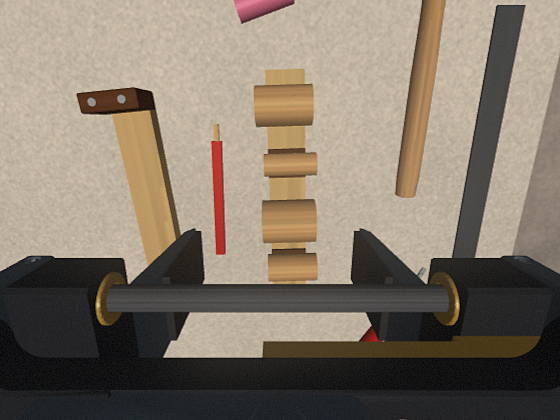

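The scene view shows the plain rail from (230,207) to (345,208), with the end stop at (340,198), on the +y end. The rounds on the slotted rail, from -y to +y, are at (230,254), (264,252, thickest), (298,262, thinnest) and (333,259). The chock is at (128,232) and the jar at (140,173).

Things that could be mistaken for what I want:
- **round26:** the pink cylinder at (389,268) has the same shape, but it is pink and not meant.
- **chock:** the tan block at (453,248) is a cuboid, not brown or triangular.
- **Others:** the pencil at (280,237) and the hammer handle are not part of the job.

I'll check the choices in enlarged crops.

```bash
cat > h.py <<'E'
from bench import ctrl
import numpy as np, cv2
from scipy.spatial.transform import Rotation as R
def cam(n,o=None):
    m=ctrl.camera_model(n);K=np.array([[m['fx'],0,m['cx']],[0,m['fy'],m['cy']],[0,0,1]])
    if n=='wrist':
        q=o['eef_rot'];T=np.eye(4);T[:3,:3]=R.from_quat(q[[1,2,3,0]]).as_matrix();T[:3,3]=o['tool_pos']
        C=T@np.array(m['hand_eye']);return K,C[:3,:3],C[:3,3]
    return K,m['R'].T,-m['R'].T@m['t']
def px(c,uv,z):
    K,Rw,p=c;d=Rw@np.linalg.solve(K,[*uv,1]);return p+d*(z-p[2])/d[2]
def proj(c,X):
    K,Rw,p=c;v=K@(Rw.T@(np.array(X)-p));return v[:2]/v[2]
E
python3 - <<'E'
import cv2,numpy as np
s=cv2.imread('pics/scene0.png')
a=cv2.resize(s[175:290,200:360],None,fx=5,fy=5,interpolation=2)[:575]
cv2.imwrite('pics/c1.png',a)
b=cv2.resize(s[140:260,90:190],None,fx=5,fy=5,interpolation=2)
cv2.imwrite('pics/c2.png',b)
w=cv2.imread('pics/wrist0.png')
cv2.imwrite('pics/c3.png',cv2.resize(w[60:310,70:340],None,fx=2.4,fy=2.4,interpolation=2))
E
```

```text
(no output)
```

View pics/c1.png

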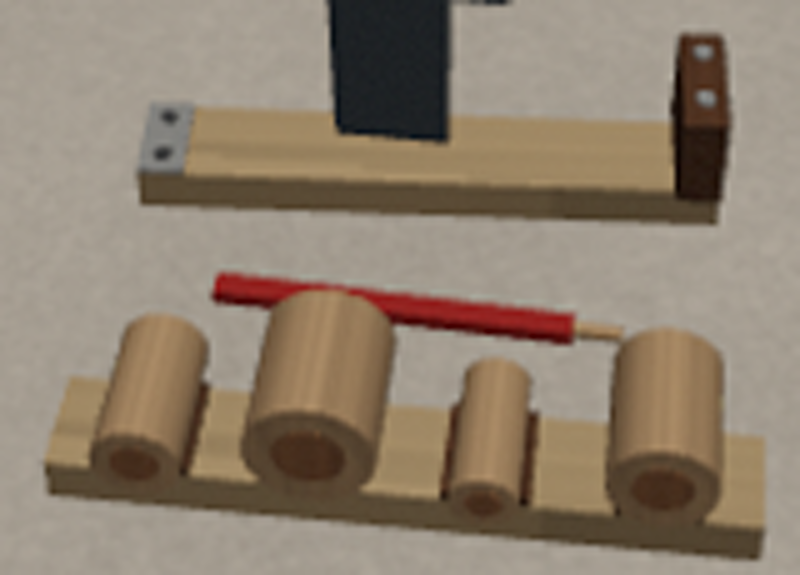

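View pics/c2.png

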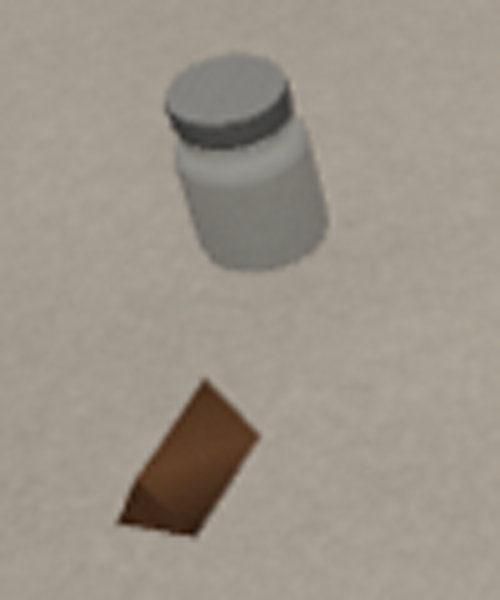

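View pics/c3.png

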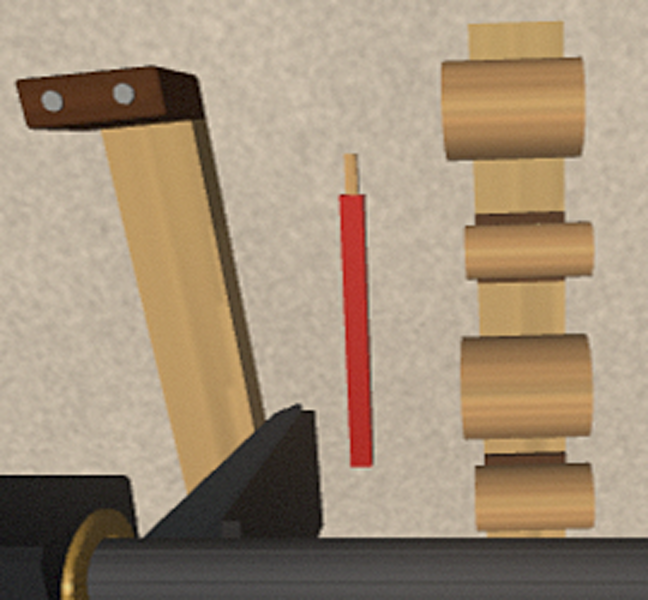

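The crops show that c1's rounds, left to right (-y to +y), are 34, 50, 26 and 42. In c2, the chock is a dark brown triangular bar with its near end at (118,523)-(195,537), so both choices hold. Next I'll fit the poses.

```bash
cat > fit.py <<'E'
from h import *
from scipy.optimize import least_squares
o={'eef_rot':np.array([-5.05e-4,.707109,.707104,-4.05e-4]),'tool_pos':np.array([.62463,0,.23829])}
S=cam('scene');W=cam('wrist',o)
c1=lambda a:(200+a[0]/5-.4,175+a[1]/5-.4)
c2=lambda a:(90+a[0]/5-.4,140+a[1]/5-.4)
c3=lambda a:(70+a[0]/2.4-.3,60+a[1]/2.4-.3)
def fit(pts,x0):
    f=lambda p:np.concatenate([proj(c,[p[0]+np.cos(p[2])*l[0]-np.sin(p[2])*l[1],p[1]+np.sin(p[2])*l[0]+np.cos(p[2])*l[1],l[2]])-uv for c,uv,l in [(c,uv,np.array(l)/1e3) for c,uv,l in pts]])
    r=least_squares(f,x0);print(np.round(r.x,4),np.round(r.fun,1));return r.x
s=lambda a,l:(S,c1(a),l); w=lambda a,l:(W,c3(a),l)
print('slotted');sr=fit([s((70,377),(-22,-135,20)),s((45,463),(22,-135,20)),s((765,437),(-22,135,20)),s((762,527),(22,135,20)),s((47,493),(22,-135,0)),s((757,558),(22,135,0)),w((470,24),(-22,135,20)),w((562,22),(22,135,20))],[.6,0,0])
print('plain');pr=fit([s((150,103),(-22,-125,20)),s((142,204),(22,-125,0)),s((716,222),(22,125,0)),s((680,35),(-30,105,65)),s((722,35),(-30,125,65)),s((728,126),(30,125,65)),s((686,126),(30,105,65)),w((17,80),(-30,125,65)),w((155,67),(30,125,65)),w((30,129),(-30,105,65))],[.5,0,0])
d=lambda a,l:(S,c2(a),l)
print('chock');fit([d((118,523),(30,-18,0)),d((195,537),(30,18,0)),d((143,480),(30,0,31.2)),d((207,378),(-30,0,31.2)),d((260,436),(-30,18,0))],[.6,-.25,0])
for n,a,b,z in(('42',(443,108),(584,108),.045),('26',(466,250),(593,250),.037),('50',(462,385),(592,385),.049),('34',(476,496),(594,496),.041)):
    P,Q=px(W,c3(a),z),px(W,c3(b),z);print(n,np.round((P+Q)/2,4),np.linalg.norm(P-Q))
for y in(-96,-32,32,96):
    print(y,sr[:2]+np.array([-np.sin(sr[2]),np.cos(sr[2])])*y/1e3)
print('jar',px(S,c2((229,85)),.085))
q=115-10
for n,y in(('50',80),('42',34.17),('34',-3.62),('26',-33.35),('ch',-58.85)):
    print(n,pr[:2]+np.array([-np.sin(pr[2]),np.cos(pr[2])])*y/1e3)
print('side proj stop',proj(cam('side'),[*pr[:2],.02]))
E
python3 fit.py
```

```text
slotted
[ 0.6361 -0.0023  0.0267] [-0.8 -0.6 -1.2 -0.5 -0.5 -0.1  0.   0.2 -0.4  0.3 -0.1  0.7 -1.  -0.6
  0.6 -0.9]
plain
[ 0.467  -0.0171  0.0874] [-0.6  0.1 -1.2  0.1 -0.5  1.1 -1.  -0.6  0.  -0.3  0.2  0.1 -1.3 -0.2
 -1.  -0.7  1.5 -1.  -0.9  0.1]
chock
[ 0.5882 -0.3294 -0.0604] [-0.2  0.4  0.8  0.3 -0.9 -0.3 -0.2 -0.3  0.5 -0.1]
42 [0.6313 0.094  0.045 ] 0.062112966270891544
26 [0.6395 0.0303 0.037 ] 0.060414631053526985
50 [ 0.6385 -0.0334  0.049 ] 0.06300025269964836
34 [ 0.6437 -0.0969  0.041 ] 0.06133236624894117
-96 [ 0.63870034 -0.09823295]
-32 [ 0.63698915 -0.03425583]
32 [0.63527796 0.02972129]
96 [0.63356678 0.09369841]
jar [ 0.43051118 -0.35619804  0.085     ]
50 [0.46005716 0.06254904]
42 [0.46405918 0.0168941 ]
34 [ 0.46735911 -0.02075154]
26 [ 0.46995522 -0.05036797]
ch [ 0.47218196 -0.07577056]
side proj stop [259.10997546 239.68015808]
```

Call:
send_rows(
  series=[
    {"linear": [-0.034, 0.0136, 0], "rot": [0, 0, -1.5], "jaw": 1},
    {"linear": [0, 0, 0.04], "rot": [0, 0, 0], "jaw": 1},
    {"linear": [0, 0, 0.04], "rot": [0, 0, 0], "jaw": 1},
    {"linear": [0, 0, 0.04], "rot": [0, 0, 0], "jaw": 1},
    {"linear": [0, 0, 0.04], "rot": [0, 0, 0], "jaw": 1},
    {"linear": [0, 0, 0.027], "rot": [0, 0, 0], "jaw": 1},
    {"linear": [0, 0, 0], "rot": [0, 0, 0], "jaw": 1},
    {"linear": [0, 0, 0], "rot": [0, 0, 0], "jaw": 1},
  ],
  squeeze=20,
)

```text
clock: 0.95
tool_pos: [0.6387, -0.034, 0.0523]
eef_rot: [-0.0, 0.698, 0.716, -0.0]
wrist_force: [-0.2, -0.2, 1.4]
width: 0.0912
grip_force: 0.0
```

```bash
python3 - <<'E'
from h import *
o=ctrl.get_obs();print(o['tool_pos'],o['eef_rot'],o['wrist_force'],o['clock'])
S=cam('scene')
print('cup',px(S,(63,247),.07),'pencil',px(S,(245,234),.005),px(S,(323,241),.005))
im=ctrl.snapshot('wrist')[:,:,::-1];cv2.imwrite('pics/w1.png',im)
E
```

```text
[ 0.63872321 -0.03401505  0.05230703] [-1.68095488e-04  6.97799854e-01  7.16292762e-01 -1.23358797e-04] [-0.24400229 -0.22554415  1.40985012] 0.95
cup [ 0.69442559 -0.39151204  0.07      ] pencil [ 0.55360446 -0.08794857  0.005     ] [0.55014703 0.07310564 0.005     ]
```

View pics/w1.png

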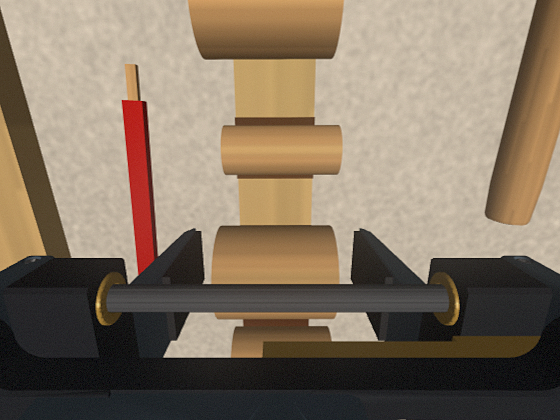

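The round50 is centred between the fingers: it spans columns 212-337 and the pads are at 200 and 355. I'll grip and lift it.

Call:
send_rows(
  series=[
    {"linear": [0, 0, 0], "rot": [0, 0, 0], "jaw": -1},
    {"linear": [0, 0, 0], "rot": [0, 0, 0], "jaw": -1},
    {"linear": [0, 0, 0], "rot": [0, 0, 0], "jaw": -1},
    {"linear": [0, 0, 0], "rot": [0, 0, 0], "jaw": -1},
    {"linear": [0, 0, 0], "rot": [0, 0, 0], "jaw": -1},
    {"linear": [0, 0, -0.02], "rot": [0, 0, 0], "jaw": -1},
    {"linear": [0, 0, -0.04], "rot": [0, 0, 0], "jaw": -1},
    {"linear": [0, 0, -0.04], "rot": [0, 0, 0], "jaw": -1},
  ],
  squeeze=25,
)

```text
clock: 1.8
tool_pos: [0.638, -0.0339, 0.1525]
eef_rot: [-0.001, 0.698, 0.716, -0.001]
wrist_force: [0.7, -0.1, -1.0]
width: 0.0595
grip_force: 25.0
```

```bash
cat > to.py <<'E'
import sys
from h import *
o=ctrl.get_obs();x,y,z,yaw=map(float,sys.argv[1:])
q=o['eef_rot'];M=R.from_quat(q[[1,2,3,0]])
d=M.inv().apply(np.array([x,y,z])-o['tool_pos'])
m=M.as_matrix();cur=np.degrees(np.arctan2(m[1,1],m[0,1]))
print('lin',np.round(d,4),'rotz',round(-(yaw-cur),2),'yaw',round(cur,2),'w',o['width'],'F',np.round(o['wrist_force'],1),'t',o['clock'])
E
python3 to.py .460 .0615 .10 5
```

```text
lin [ 0.1    -0.1753  0.0529] rotz -3.5 yaw 1.5 w 0.05950252822222386 F [ 0.7 -0.1 -1. ] t 1.8
```

Call:
send_rows(
  series=[
    {"linear": [0.02, -0.035, 0], "rot": [0, 0, 0], "jaw": -1},
    {"linear": [0.02, -0.035, 0], "rot": [0, 0, 0], "jaw": -1},
    {"linear": [0.02, -0.035, 0], "rot": [0, 0, 0], "jaw": -1},
    {"linear": [0.02, -0.035, 0], "rot": [0, 0, 0], "jaw": -1},
    {"linear": [0.02, -0.0353, 0], "rot": [0, 0, -3.5], "jaw": -1},
    {"linear": [0, 0, 0.03], "rot": [0, 0, 0], "jaw": -1},
    {"linear": [0, 0, 0.03], "rot": [0, 0, 0], "jaw": -1},
    {"linear": [0, 0, 0], "rot": [0, 0, 0], "jaw": -1},
  ],
)

```text
clock: 2.6
tool_pos: [0.459, 0.0615, 0.0898]
eef_rot: [-0.002, 0.675, 0.737, -0.001]
wrist_force: [-0.5, -0.6, -0.4]
width: 0.0597
grip_force: 25.0
```

```bash
python3 to.py .460 .0615 .052 5;python3 - <<'E'
from h import *
cv2.imwrite('pics/w2.png',ctrl.snapshot('wrist')[:,:,::-1])
E
```

```text
lin [-0.0001  0.0011  0.0378] rotz 0.01 yaw 5.01 w 0.05969156671208594 F [-0.5 -0.6 -0.4] t 2.6
```

View pics/w2.png

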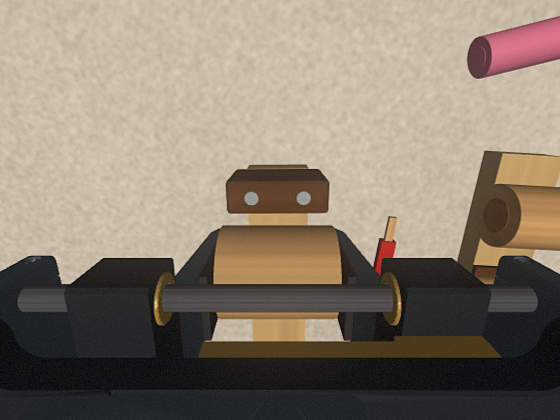

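```bash
python3 - <<'E'
from h import *
o=ctrl.get_obs();W=cam('wrist',o)
for a in((228,212),(328,212),(229,181),(328,181)):print(np.round(px(W,a,.065),4))
c,s=np.cos(.0874),np.sin(.0874)
for X,Y in((-30,105),(30,105),(-30,125),(30,125)):print(.467+(c*X-s*Y)/1e3,-.0171+(s*X+c*Y)/1e3)
E
```

```text
[0.4283 0.0855 0.065 ]
[0.4873 0.0907 0.065 ]
[0.4281 0.1042 0.065 ]
[0.4848 0.1092 0.065 ]
0.42794918750211675 0.08488055718250985
0.48772017054161376 0.09011788345572973
0.4262034120777101 0.10480421819567552
0.48597439511720714 0.11004154446889541
```

Call:
send_rows(
  series=[
    {"linear": [0, 0.0011, 0.015], "rot": [0, 0, 0], "jaw": -1},
    {"linear": [0, 0, 0.012], "rot": [0, 0, 0], "jaw": -1},
    {"linear": [0, 0, 0.006], "rot": [0, 0, 0], "jaw": -1},
    {"linear": [0, 0, 0.003], "rot": [0, 0, 0], "jaw": -1},
    {"linear": [0, 0, 0.001], "rot": [0, 0, 0], "jaw": -1},
    {"linear": [0, 0, 0], "rot": [0, 0, 0], "jaw": -1},
    {"linear": [0, 0, 0], "rot": [0, 0, 0], "jaw": -1},
    {"linear": [0, 0, 0], "rot": [0, 0, 0], "jaw": -1},
  ],
)

```text
clock: 3.45
tool_pos: [0.462, 0.0615, 0.0552]
eef_rot: [0.0, 0.676, 0.737, 0.0]
wrist_force: [-0.0, 0.5, 0.4]
width: 0.0598
grip_force: 25.0
```

Call:
send_rows(
  series=[
    {"linear": [0, -0.002, 0.001], "rot": [0, 0, 0], "jaw": -1},
    {"linear": [0, 0, 0.001], "rot": [0, 0, 0], "jaw": -1},
    {"linear": [0, 0, 0], "rot": [0, 0, 0], "jaw": -1},
    {"linear": [0, 0, 0.001], "rot": [0, 0, 0], "jaw": -1},
    {"linear": [0, 0, 0], "rot": [0, 0, 0], "jaw": -1},
    {"linear": [0, 0, 0], "rot": [0, 0, 0], "jaw": -1},
    {"linear": [0, 0, 0], "rot": [0, 0, 0], "jaw": -1},
    {"linear": [0, 0, 0], "rot": [0, 0, 0], "jaw": -1},
  ],
)

```text
clock: 4.25
tool_pos: [0.4599, 0.0613, 0.0519]
eef_rot: [0.0, 0.676, 0.737, 0.0]
wrist_force: [0.6, 0.8, -0.9]
width: 0.0598
grip_force: 25.0
```

Call:
send_rows(
  series=[
    {"linear": [0, 0, 0.001], "rot": [0, 0, 0], "jaw": -1},
    {"linear": [0, 0, 0], "rot": [0, 0, 0], "jaw": -1},
    {"linear": [0, 0, 0.001], "rot": [0, 0, 0], "jaw": -1},
    {"linear": [0, 0, 0], "rot": [0, 0, 0], "jaw": -1},
    {"linear": [0, 0, 0], "rot": [0, 0, 0], "jaw": -1},
    {"linear": [0, 0, 0], "rot": [0, 0, 0], "jaw": -1},
    {"linear": [0, 0, 0], "rot": [0, 0, 0], "jaw": -1},
    {"linear": [0, 0, 0], "rot": [0, 0, 0], "jaw": -1},
  ],
)

```text
clock: 5.05
tool_pos: [0.4599, 0.0613, 0.05]
eef_rot: [0.0, 0.676, 0.737, 0.0]
wrist_force: [-0.6, 0.2, 4.9]
width: 0.0603
grip_force: 25.0
```

Call:
send_rows(
  series=[
    {"linear": [0, 0, 0], "rot": [0, 0, 0], "jaw": 1},
    {"linear": [0, 0, 0], "rot": [0, 0, 0], "jaw": 1},
    {"linear": [0, 0, 0], "rot": [0, 0, 0], "jaw": 1},
    {"linear": [0, 0, 0], "rot": [0, 0, 0], "jaw": 1},
    {"linear": [0, 0, -0.01], "rot": [0, 0, 0], "jaw": 1},
    {"linear": [0, 0, -0.02], "rot": [0, 0, 0], "jaw": 1},
    {"linear": [0, 0, -0.04], "rot": [0, 0, 0], "jaw": 1},
    {"linear": [0, 0, -0.04], "rot": [0, 0, 0], "jaw": 1},
  ],
)

```text
clock: 5.85
tool_pos: [0.4592, 0.0613, 0.1616]
eef_rot: [-0.0, 0.676, 0.737, -0.0]
wrist_force: [1.1, -0.0, -0.0]
width: 0.0907
grip_force: 0.0
```

```bash
python3 to.py .6325 .0938 .048 1.5;python3 - <<'E'
from h import *
cv2.imwrite('pics/w3.png',ctrl.snapshot('wrist')[:,:,::-1])
E
```

```text
lin [0.0173 0.1756 0.1134] rotz 3.5 yaw 5.0 w 0.09074118712245736 F [ 1.1 -0.  -0. ] t 5.85
```

View pics/w3.png

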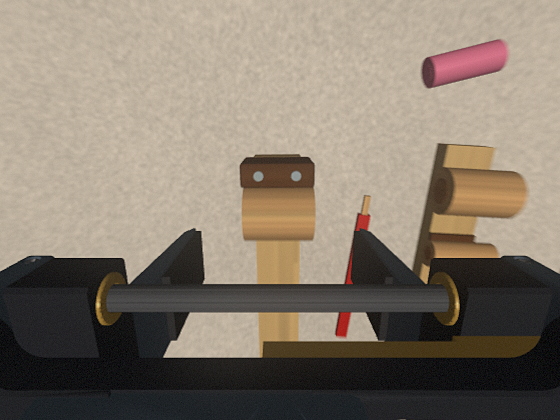

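Round50 is resting against the stop (rows 188-240, columns 243-315). Round42 is next.

Call:
send_rows(
  series=[
    {"linear": [0.0043, 0.0439, 0], "rot": [0, 0, 0], "jaw": 1},
    {"linear": [0.0043, 0.0439, 0], "rot": [0, 0, 0], "jaw": 1},
    {"linear": [0.0043, 0.0439, 0], "rot": [0, 0, 0], "jaw": 1},
    {"linear": [0.0044, 0.0439, 0], "rot": [0, 0, 3.5], "jaw": 1},
    {"linear": [0, 0, 0.03], "rot": [0, 0, 0], "jaw": 1},
    {"linear": [0, 0, 0.03], "rot": [0, 0, 0], "jaw": 1},
    {"linear": [0, 0, 0.03], "rot": [0, 0, 0], "jaw": 1},
    {"linear": [0, 0, 0.022], "rot": [0, 0, 0], "jaw": 1},
  ],
)

```text
clock: 6.7
tool_pos: [0.6326, 0.0938, 0.0467]
eef_rot: [-0.0, 0.698, 0.716, -0.001]
wrist_force: [0.3, 0.2, -0.4]
width: 0.091
grip_force: 0.0
```

Call:
send_rows(
  series=[
    {"linear": [0, 0, 0], "rot": [0, 0, 0], "jaw": 1},
    {"linear": [0, 0, 0], "rot": [0, 0, 0], "jaw": -1},
    {"linear": [0, 0, 0], "rot": [0, 0, 0], "jaw": -1},
    {"linear": [0, 0, 0], "rot": [0, 0, 0], "jaw": -1},
    {"linear": [0, 0, 0], "rot": [0, 0, 0], "jaw": -1},
    {"linear": [0, 0, 0], "rot": [0, 0, 0], "jaw": -1},
    {"linear": [0, 0, 0], "rot": [0, 0, 0], "jaw": -1},
    {"linear": [0, 0, 0], "rot": [0, 0, 0], "jaw": -1},
  ],
)

```text
clock: 7.5
tool_pos: [0.6336, 0.0939, 0.0487]
eef_rot: [0.0, 0.698, 0.716, 0.0]
wrist_force: [-1.5, -0.3, 8.9]
width: 0.06
grip_force: 25.0
```

Call:
send_rows(
  series=[
    {"linear": [0, 0, -0.02], "rot": [0, 0, 0], "jaw": -1},
    {"linear": [0, 0, -0.04], "rot": [0, 0, 0], "jaw": -1},
    {"linear": [0, 0, -0.04], "rot": [0, 0, 0], "jaw": -1},
    {"linear": [-0.02, -0.04, 0], "rot": [0, 0, 0], "jaw": -1},
    {"linear": [-0.02, -0.04, 0], "rot": [0, 0, 0], "jaw": -1},
    {"linear": [-0.02, -0.04, 0], "rot": [0, 0, 0], "jaw": -1},
    {"linear": [-0.015, -0.04, 0], "rot": [0, 0, -3.5], "jaw": -1},
    {"linear": [0, 0, 0], "rot": [0, 0, 0], "jaw": -1},
  ],
)

```text
clock: 8.3
tool_pos: [0.4697, 0.0137, 0.1478]
eef_rot: [-0.002, 0.675, 0.738, -0.002]
wrist_force: [0.3, -0.5, -0.1]
width: 0.0602
grip_force: 25.0
```

```bash
python3 to.py .4643 .0142 .0487 5
```

```text
lin [ 0.0009 -0.0049  0.0991] rotz 0.06 yaw 5.06 w 0.06017855069064425 F [ 0.3 -0.5 -0.1] t 8.3
```

Call:
send_rows(
  series=[
    {"linear": [0.001, -0.005, 0.03], "rot": [0, 0, 0], "jaw": -1},
    {"linear": [0, 0, 0.03], "rot": [0, 0, 0], "jaw": -1},
    {"linear": [0, 0, 0.025], "rot": [0, 0, 0], "jaw": -1},
    {"linear": [0, 0, 0.008], "rot": [0, 0, 0], "jaw": -1},
    {"linear": [0, 0, 0.003], "rot": [0, 0, 0], "jaw": -1},
    {"linear": [0, 0, 0], "rot": [0, 0, 0], "jaw": -1},
    {"linear": [0, 0, 0], "rot": [0, 0, 0], "jaw": -1},
    {"linear": [0, 0, 0], "rot": [0, 0, 0], "jaw": -1},
  ],
)

```text
clock: 9.1
tool_pos: [0.4708, 0.0152, 0.0528]
eef_rot: [0.001, 0.676, 0.737, 0.0]
wrist_force: [0.2, -1.0, -1.2]
width: 0.0602
grip_force: 25.0
```

```bash
python3 to.py .4643 .0142 .0467 5
```

```text
lin [-0.0005 -0.0065  0.0061] rotz 0.0 yaw 5.0 w 0.06022804295842945 F [ 0.2 -1.  -1.2] t 9.1
```

Call:
send_rows(
  series=[
    {"linear": [0, -0.0065, 0.002], "rot": [0, 0, 0], "jaw": -1},
    {"linear": [0, 0, 0.002], "rot": [0, 0, 0], "jaw": -1},
    {"linear": [0, 0, 0.001], "rot": [0, 0, 0], "jaw": -1},
    {"linear": [0, 0, 0.001], "rot": [0, 0, 0], "jaw": -1},
    {"linear": [0, 0, 0], "rot": [0, 0, 0], "jaw": -1},
    {"linear": [0, 0, 0], "rot": [0, 0, 0], "jaw": -1},
    {"linear": [0, 0, 0], "rot": [0, 0, 0], "jaw": -1},
    {"linear": [0, 0, 0], "rot": [0, 0, 0], "jaw": -1},
  ],
)

```text
clock: 9.9
tool_pos: [0.4634, 0.0147, 0.0466]
eef_rot: [-0.0, 0.676, 0.737, -0.0]
wrist_force: [-5.6, -0.4, 26.6]
width: 0.0602
grip_force: 25.0
```

Call:
send_rows(
  series=[
    {"linear": [0, 0, -0.001], "rot": [0, 0, 0], "jaw": -1},
    {"linear": [0, 0, 0], "rot": [0, 0, 0], "jaw": -1},
    {"linear": [0, 0, 0], "rot": [0, 0, 0], "jaw": 1},
    {"linear": [0, 0, 0], "rot": [0, 0, 0], "jaw": 1},
    {"linear": [0, 0, 0], "rot": [0, 0, 0], "jaw": 1},
    {"linear": [0, 0, -0.01], "rot": [0, 0, 0], "jaw": 1},
    {"linear": [0, 0, -0.03], "rot": [0, 0, 0], "jaw": 1},
    {"linear": [0, 0, -0.05], "rot": [0, 0, 0], "jaw": 1},
  ],
)

```text
clock: 10.7
tool_pos: [0.4623, 0.0148, 0.1368]
eef_rot: [-0.002, 0.676, 0.737, -0.001]
wrist_force: [1.0, 0.1, 0.0]
width: 0.0914
grip_force: 0.0
```

```bash
python3 to.py .6400 -.0978 .043 1.5
```

```text
lin [-0.1277  0.1676  0.093 ] rotz 3.5 yaw 5.0 w 0.09140778856563722 F [1.  0.1 0. ] t 10.7
```

Call:
send_rows(
  series=[
    {"linear": [-0.0255, 0.0335, 0], "rot": [0, 0, 0], "jaw": 1},
    {"linear": [-0.0255, 0.0335, 0], "rot": [0, 0, 0], "jaw": 1},
    {"linear": [-0.0255, 0.0335, 0], "rot": [0, 0, 0], "jaw": 1},
    {"linear": [-0.0255, 0.0335, 0], "rot": [0, 0, 0], "jaw": 1},
    {"linear": [-0.0257, 0.0336, 0], "rot": [0, 0, 3.5], "jaw": 1},
    {"linear": [0, 0, 0.03], "rot": [0, 0, 0], "jaw": 1},
    {"linear": [0, 0, 0.03], "rot": [0, 0, 0], "jaw": 1},
    {"linear": [0, 0, 0], "rot": [0, 0, 0], "jaw": 1},
  ],
)

```text
clock: 11.5
tool_pos: [0.6396, -0.0975, 0.074]
eef_rot: [-0.003, 0.698, 0.716, -0.002]
wrist_force: [-0.3, -0.2, 0.1]
width: 0.0913
grip_force: 0.0
```

```bash
python3 to.py .6400 -.0978 .043 1.5;python3 - <<'E'
from h import *
a=ctrl.snapshot('wrist')[:,:,::-1];b=ctrl.snapshot('scene')[150:300,180:380,::-1]
cv2.imwrite('pics/w4.png',np.hstack([cv2.resize(a,(400,300)),cv2.resize(b,(400,300))]))
E
```

```text
lin [-0.0003  0.0006  0.031 ] rotz -0.01 yaw 1.49 w 0.09133223504714405 F [-0.3 -0.2  0.1] t 11.5
```

View pics/w4.png

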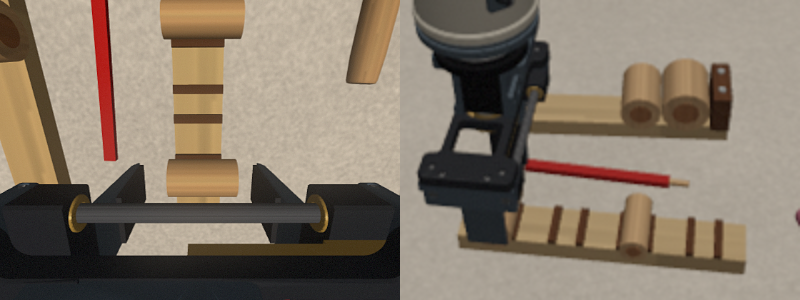

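Both rounds are in place at the stop. Round34 is centred between the fingers at (203,177) in the left half, so I'll go down and grip it.

Call:
send_rows(
  series=[
    {"linear": [0, 0, 0.018], "rot": [0, 0, 0], "jaw": 1},
    {"linear": [0, 0, 0.013], "rot": [0, 0, 0], "jaw": 1},
    {"linear": [0, 0, 0], "rot": [0, 0, 0], "jaw": -1},
    {"linear": [0, 0, 0], "rot": [0, 0, 0], "jaw": -1},
    {"linear": [0, 0, 0], "rot": [0, 0, 0], "jaw": -1},
    {"linear": [0, 0, 0], "rot": [0, 0, 0], "jaw": -1},
    {"linear": [0, 0, 0], "rot": [0, 0, 0], "jaw": -1},
    {"linear": [0, 0, 0], "rot": [0, 0, 0], "jaw": -1},
  ],
)

```text
clock: 12.4
tool_pos: [0.6422, -0.098, 0.0464]
eef_rot: [0.0, 0.698, 0.716, 0.0]
wrist_force: [-0.9, -0.1, 6.8]
width: 0.0599
grip_force: 25.0
```

Call:
send_rows(
  series=[
    {"linear": [0, 0, -0.02], "rot": [0, 0, 0], "jaw": -1},
    {"linear": [0, 0, -0.04], "rot": [0, 0, 0], "jaw": -1},
    {"linear": [0, 0, -0.04], "rot": [0, 0, 0], "jaw": -1},
    {"linear": [0.018, -0.043, 0], "rot": [0, 0, 0], "jaw": -1},
    {"linear": [0.018, -0.043, 0], "rot": [0, 0, 0], "jaw": -1},
    {"linear": [0.018, -0.043, 0], "rot": [0, 0, 0], "jaw": -1},
    {"linear": [0.018, -0.043, 0], "rot": [0, 0, -3.5], "jaw": -1},
    {"linear": [0, 0, 0], "rot": [0, 0, 0], "jaw": -1},
  ],
)

```text
clock: 13.2
tool_pos: [0.4612, -0.0283, 0.1455]
eef_rot: [-0.003, 0.674, 0.738, -0.002]
wrist_force: [-1.1, 0.5, 0.3]
width: 0.0597
grip_force: 25.0
```

```bash
python3 to.py .4677 -.0245 .041 5
```

```text
lin [0.003  0.0074 0.1045] rotz 0.18 yaw 5.18 w 0.05972976889593846 F [-1.1  0.5  0.3] t 13.2
```

Call:
send_rows(
  series=[
    {"linear": [0.003, 0.0074, 0.03], "rot": [0, 0, 0], "jaw": -1},
    {"linear": [0, 0, 0.03], "rot": [0, 0, 0], "jaw": -1},
    {"linear": [0, 0, 0.025], "rot": [0, 0, 0], "jaw": -1},
    {"linear": [0, 0, 0.01], "rot": [0, 0, 0], "jaw": -1},
    {"linear": [0, 0, 0.003], "rot": [0, 0, 0], "jaw": -1},
    {"linear": [0, 0, 0], "rot": [0, 0, 0], "jaw": -1},
    {"linear": [0, 0, 0], "rot": [0, 0, 0], "jaw": -1},
    {"linear": [0, 0, 0], "rot": [0, 0, 0], "jaw": -1},
  ],
)

```text
clock: 14.0
tool_pos: [0.4757, -0.0269, 0.0488]
eef_rot: [0.001, 0.676, 0.737, 0.0]
wrist_force: [0.2, -0.4, -0.2]
width: 0.06
grip_force: 25.0
```

```bash
python3 to.py .4675 -.0245 .0444 5
```

```text
lin [ 0.0031 -0.0079  0.0044] rotz -0.0 yaw 5.0 w 0.05997788467289011 F [ 0.2 -0.4 -0.2] t 14.0
```

Call:
send_rows(
  series=[
    {"linear": [0.003, -0.008, 0], "rot": [0, 0, 0], "jaw": -1},
    {"linear": [0, 0, 0.002], "rot": [0, 0, 0], "jaw": -1},
    {"linear": [0, 0, 0.001], "rot": [0, 0, 0], "jaw": -1},
    {"linear": [0, 0, 0], "rot": [0, 0, 0], "jaw": -1},
    {"linear": [0, 0, 0.001], "rot": [0, 0, 0], "jaw": -1},
    {"linear": [0, 0, 0], "rot": [0, 0, 0], "jaw": -1},
    {"linear": [0, 0, 0], "rot": [0, 0, 0], "jaw": -1},
    {"linear": [0, 0, 0], "rot": [0, 0, 0], "jaw": -1},
  ],
)

```text
clock: 14.8
tool_pos: [0.4664, -0.0244, 0.0447]
eef_rot: [-0.0, 0.676, 0.737, -0.0]
wrist_force: [-7.1, 0.1, 29.8]
width: 0.06
grip_force: 25.0
```

Call:
send_rows(
  series=[
    {"linear": [0, 0, -0.001], "rot": [0, 0, 0], "jaw": -1},
    {"linear": [0, 0, 0], "rot": [0, 0, 0], "jaw": -1},
    {"linear": [0, 0, 0], "rot": [0, 0, 0], "jaw": 1},
    {"linear": [0, 0, 0], "rot": [0, 0, 0], "jaw": 1},
    {"linear": [0, 0, 0], "rot": [0, 0, 0], "jaw": 1},
    {"linear": [0, 0, -0.01], "rot": [0, 0, 0], "jaw": 1},
    {"linear": [0, 0, -0.03], "rot": [0, 0, 0], "jaw": 1},
    {"linear": [0, 0, -0.05], "rot": [0, 0, 0], "jaw": 1},
  ],
)

```text
clock: 15.6
tool_pos: [0.4654, -0.0243, 0.1348]
eef_rot: [-0.002, 0.676, 0.737, -0.001]
wrist_force: [1.5, 0.4, 0.3]
width: 0.091
grip_force: 0.0
```

```bash
python3 to.py .6380 .0300 .043 1.5
```

```text
lin [0.039 0.177 0.091] rotz 3.49 yaw 4.99 w 0.0910278946119358 F [1.5 0.4 0.3] t 15.6
```

Call:
send_rows(
  series=[
    {"linear": [0.0098, 0.0442, 0], "rot": [0, 0, 0], "jaw": 1},
    {"linear": [0.0098, 0.0442, 0], "rot": [0, 0, 0], "jaw": 1},
    {"linear": [0.0098, 0.0442, 0], "rot": [0, 0, 0], "jaw": 1},
    {"linear": [0.0098, 0.0442, 0], "rot": [0, 0, 3.5], "jaw": 1},
    {"linear": [0, 0, 0.03], "rot": [0, 0, 0], "jaw": 1},
    {"linear": [0, 0, 0.03], "rot": [0, 0, 0], "jaw": 1},
    {"linear": [0, 0, 0.02], "rot": [0, 0, 0], "jaw": 1},
    {"linear": [0, 0, 0], "rot": [0, 0, 0], "jaw": 1},
  ],
)

```text
clock: 16.4
tool_pos: [0.6379, 0.03, 0.053]
eef_rot: [-0.002, 0.698, 0.716, -0.001]
wrist_force: [-1.8, 0.2, 1.1]
width: 0.0912
grip_force: 0.0
```

```bash
python3 to.py .6380 .0300 .041 1.5
```

```text
lin [-0.      0.0002  0.012 ] rotz 0.0 yaw 1.5 w 0.091200157822762 F [-1.8  0.2  1.1] t 16.4
```

Call:
send_rows(
  series=[
    {"linear": [0, 0, 0.009], "rot": [0, 0, 0], "jaw": 1},
    {"linear": [0, 0, 0.005], "rot": [0, 0, 0], "jaw": 1},
    {"linear": [0, 0, 0], "rot": [0, 0, 0], "jaw": -1},
    {"linear": [0, 0, 0], "rot": [0, 0, 0], "jaw": -1},
    {"linear": [0, 0, 0], "rot": [0, 0, 0], "jaw": -1},
    {"linear": [0, 0, 0], "rot": [0, 0, 0], "jaw": -1},
    {"linear": [0, 0, 0], "rot": [0, 0, 0], "jaw": -1},
    {"linear": [0, 0, 0], "rot": [0, 0, 0], "jaw": -1},
  ],
)

```text
clock: 17.2
tool_pos: [0.6398, 0.0299, 0.0412]
eef_rot: [0.0, 0.698, 0.716, 0.0]
wrist_force: [0.4, 0.3, 1.6]
width: 0.0602
grip_force: 25.0
```

Call:
send_rows(
  series=[
    {"linear": [0, 0, -0.02], "rot": [0, 0, 0], "jaw": -1},
    {"linear": [0, 0, -0.04], "rot": [0, 0, 0], "jaw": -1},
    {"linear": [0, 0, -0.04], "rot": [0, 0, 0], "jaw": -1},
    {"linear": [-0.0203, -0.0425, 0], "rot": [0, 0, 0], "jaw": -1},
    {"linear": [-0.0203, -0.0425, 0], "rot": [0, 0, 0], "jaw": -1},
    {"linear": [-0.0203, -0.0425, 0], "rot": [0, 0, 0], "jaw": -1},
    {"linear": [-0.0203, -0.0425, 0], "rot": [0, 0, -3.5], "jaw": -1},
    {"linear": [0, 0, 0], "rot": [0, 0, 0], "jaw": -1},
  ],
)

```text
clock: 18.0
tool_pos: [0.4662, -0.0567, 0.1407]
eef_rot: [-0.002, 0.675, 0.737, -0.001]
wrist_force: [-0.4, -0.3, -0.6]
width: 0.0597
grip_force: 25.0
```

```bash
python3 to.py .469 -.0555 .041 5
```

```text
lin [0.0008 0.0034 0.0997] rotz 0.02 yaw 5.02 w 0.05967248263232487 F [-0.4 -0.3 -0.6] t 18.0
```

Call:
send_rows(
  series=[
    {"linear": [0.001, 0, 0.03], "rot": [0, 0, 0], "jaw": -1},
    {"linear": [0, 0, 0.03], "rot": [0, 0, 0], "jaw": -1},
    {"linear": [0, 0, 0.025], "rot": [0, 0, 0], "jaw": -1},
    {"linear": [0, 0, 0.01], "rot": [0, 0, 0], "jaw": -1},
    {"linear": [0, 0, 0.002], "rot": [0, 0, 0], "jaw": -1},
    {"linear": [0, 0, 0], "rot": [0, 0, 0], "jaw": -1},
    {"linear": [0, 0, 0], "rot": [0, 0, 0], "jaw": -1},
    {"linear": [0, 0, 0], "rot": [0, 0, 0], "jaw": -1},
  ],
)

```text
clock: 18.8
tool_pos: [0.4723, -0.0548, 0.0448]
eef_rot: [0.001, 0.676, 0.737, 0.0]
wrist_force: [-0.1, -0.4, 0.1]
width: 0.0597
grip_force: 25.0
```

```bash
python3 to.py .469 -.0555 .039 5
```

```text
lin [-0.0004 -0.0033  0.0058] rotz 0.01 yaw 5.01 w 0.059729836710617115 F [-0.1 -0.4  0.1] t 18.8
```

Call:
send_rows(
  series=[
    {"linear": [0, -0.0025, 0.002], "rot": [0, 0, 0], "jaw": -1},
    {"linear": [0, 0, 0.002], "rot": [0, 0, 0], "jaw": -1},
    {"linear": [0, 0, 0.001], "rot": [0, 0, 0], "jaw": -1},
    {"linear": [0, 0, 0], "rot": [0, 0, 0], "jaw": -1},
    {"linear": [0, 0, 0], "rot": [0, 0, 0], "jaw": -1},
    {"linear": [0, 0, 0], "rot": [0, 0, 0], "jaw": -1},
    {"linear": [0, 0, 0], "rot": [0, 0, 0], "jaw": -1},
    {"linear": [0, 0, 0], "rot": [0, 0, 0], "jaw": -1},
  ],
)

```text
clock: 19.6
tool_pos: [0.4691, -0.055, 0.0397]
eef_rot: [0.0, 0.676, 0.737, 0.0]
wrist_force: [-4.8, -0.0, 25.9]
width: 0.06
grip_force: 25.0
```

Call:
send_rows(
  series=[
    {"linear": [0, 0, -0.001], "rot": [0, 0, 0], "jaw": -1},
    {"linear": [0, 0, 0], "rot": [0, 0, 0], "jaw": -1},
    {"linear": [0, 0, 0], "rot": [0, 0, 0], "jaw": 1},
    {"linear": [0, 0, 0], "rot": [0, 0, 0], "jaw": 1},
    {"linear": [0, 0, 0], "rot": [0, 0, 0], "jaw": 1},
    {"linear": [0, 0, -0.01], "rot": [0, 0, 0], "jaw": 1},
    {"linear": [0, 0, -0.04], "rot": [0, 0, 0], "jaw": 1},
    {"linear": [0, 0, -0.05], "rot": [0, 0, 0], "jaw": 1},
  ],
)

```text
clock: 20.4
tool_pos: [0.468, -0.0547, 0.1405]
eef_rot: [-0.002, 0.676, 0.737, -0.001]
wrist_force: [0.9, -0.6, 0.0]
width: 0.0916
grip_force: 0.0
```

Call:
send_rows(
  series=[
    {"linear": [-0.03, 0, -0.03], "rot": [0, 0, 0], "jaw": 1},
    {"linear": [-0.04, 0.01, -0.01], "rot": [0, 0, 0], "jaw": 1},
    {"linear": [-0.045, 0.015, 0], "rot": [0, 0, 0], "jaw": 1},
    {"linear": [-0.045, 0.015, 0], "rot": [0, 0, 0], "jaw": 1},
    {"linear": [-0.045, 0.015, 0], "rot": [0, 0, 0], "jaw": 1},
    {"linear": [-0.045, 0.02, 0], "rot": [0, 0, 8.5], "jaw": 1},
    {"linear": [-0.03, 0.015, 0], "rot": [0, 0, 0], "jaw": 1},
    {"linear": [0, 0, 0], "rot": [0, 0, 0], "jaw": 1},
  ],
)

```text
clock: 21.2
tool_pos: [0.5799, -0.3323, 0.1803]
eef_rot: [0.001, 0.729, 0.684, -0.0]
wrist_force: [-0.8, 1.0, 1.0]
width: 0.0911
grip_force: 0.0
```

```bash
python3 to.py .5882 -.3294 .031 -3.5;python3 - <<'E'
from h import *
a=ctrl.snapshot('wrist')[:,:,::-1];b=ctrl.snapshot('scene')[150:300,180:380,::-1]
cv2.imwrite('pics/w5.png',np.hstack([cv2.resize(a,(480,360)),cv2.resize(b[:,80:],(320,480))[:360]]))
E
```

```text
lin [0.0036 0.0079 0.1493] rotz -0.16 yaw -3.66 w 0.09110815429118702 F [-0.8  1.   1. ] t 21.2
```

View pics/w5.png

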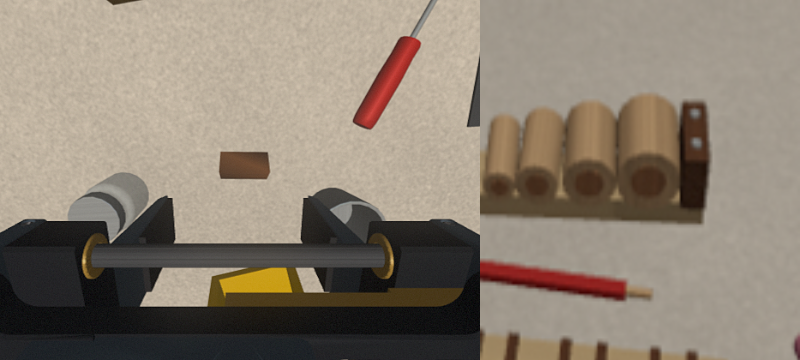

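```bash
python3 - <<'E'
from h import *
o=ctrl.get_obs();W=cam('wrist',o);k=7/6
for n,a,z in(('tl',(219,152),.0),('tr',(269,153),.0),('bl',(220,178),.01),('br',(270,180),.01),('mid',(244.5,166),.015),('jarcap',(97,213),.085),('cuptop?',(350,213),.06),('cupbase',(338,190),0)):print(n,np.round(px(W,(a[0]*k,a[1]*k),z),4))
S=cam('scene')
for n,a,z in(('cup L',(41,247),.06),('cup R',(84,247),.06),('cup far',(63,240),.06),('near rim',(63,266),.06),('cup base near',(67,283),0)):print(n,np.round(px(S,a,z),4))
E
```

```text
tl [ 0.5562 -0.3084  0.    ]
tr [ 0.6194 -0.3136  0.    ]
bl [ 0.5556 -0.3398  0.01  ]
br [ 0.6186 -0.3463  0.01  ]
mid [ 0.5873 -0.3249  0.015 ]
jarcap [ 0.436 -0.347  0.085]
cuptop? [ 0.7004 -0.3746  0.06  ]
cupbase [ 0.709  -0.3688  0.    ]
cup L [ 0.6922 -0.4396  0.06  ]
cup R [ 0.6808 -0.361   0.06  ]
cup far [ 0.6698 -0.4083  0.06  ]
near rim [ 0.7289 -0.3767  0.06  ]
cup base near [ 0.7222 -0.3937  0.    ]
```

Call:
send_rows(
  series=[
    {"linear": [0.005, 0.004, 0.02], "rot": [0, 0, 0], "jaw": 1},
    {"linear": [0, 0, 0.04], "rot": [0, 0, 0], "jaw": 1},
    {"linear": [0, 0, 0.035], "rot": [0, 0, 0], "jaw": 1},
    {"linear": [0, 0, 0.03], "rot": [0, 0, 0], "jaw": 1},
    {"linear": [0, 0, 0.015], "rot": [0, 0, 0], "jaw": 1},
    {"linear": [0, 0, 0], "rot": [0, 0, 0], "jaw": 1},
    {"linear": [0, 0, 0], "rot": [0, 0, 0], "jaw": 1},
    {"linear": [0, 0, 0], "rot": [0, 0, 0], "jaw": 1},
  ],
)

```text
clock: 22.1
tool_pos: [0.584, -0.3239, 0.0418]
eef_rot: [0.001, 0.728, 0.685, 0.0]
wrist_force: [0.7, -0.6, 1.2]
width: 0.0912
grip_force: 0.0
```

```bash
python3 to.py .588 -.327 .033 -3.5;python3 - <<'E'
from h import *
a=ctrl.snapshot('wrist')[:,:,::-1]
cv2.imwrite('pics/w6.png',a)
E
```

```text
lin [-0.0028  0.0042  0.0088] rotz 0.01 yaw -3.49 w 0.09123211720540493 F [ 0.7 -0.6  1.2] t 22.1
```

View pics/w6.png

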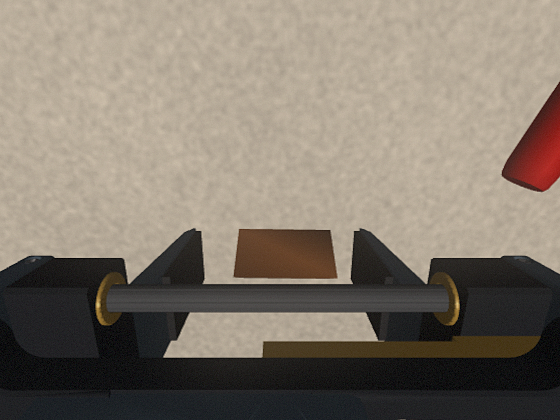

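```bash
python3 - <<'E'
from h import *
o=ctrl.get_obs();W=cam('wrist',o);print(o['tool_pos'])
for a,z in(((234,277),.031),((336,277),.031),((239,230),0),((331,231),0)):print(np.round(px(W,a,z),4))
E
```

```text
[ 0.58396363 -0.32393582  0.04167927]
[ 0.5587 -0.33    0.031 ]
[ 0.6173 -0.3337  0.031 ]
[ 0.5596 -0.3129  0.    ]
[ 0.6199 -0.3173  0.    ]
```

Call:
send_rows(
  series=[
    {"linear": [-0.0082, 0.0055, 0], "rot": [0, 0, 0], "jaw": 1},
    {"linear": [0, 0, 0.005], "rot": [0, 0, 0], "jaw": 1},
    {"linear": [0, 0, 0.003], "rot": [0, 0, 0], "jaw": 1},
    {"linear": [0, 0, 0], "rot": [0, 0, 0], "jaw": -1},
    {"linear": [0, 0, 0], "rot": [0, 0, 0], "jaw": -1},
    {"linear": [0, 0, 0], "rot": [0, 0, 0], "jaw": -1},
    {"linear": [0, 0, 0], "rot": [0, 0, 0], "jaw": -1},
    {"linear": [0, 0, 0], "rot": [0, 0, 0], "jaw": -1},
  ],
)

```text
clock: 22.95
tool_pos: [0.5882, -0.332, 0.032]
eef_rot: [0.0, 0.728, 0.685, 0.0]
wrist_force: [0.4, 0.5, 0.4]
width: 0.0597
grip_force: 25.0
```

Call:
send_rows(
  series=[
    {"linear": [0, 0, 0], "rot": [0, 0, 0], "jaw": -1},
    {"linear": [0, 0, 0], "rot": [0, 0, 0], "jaw": -1},
    {"linear": [0, 0, -0.02], "rot": [0, 0, 0], "jaw": -1},
    {"linear": [0, 0, -0.04], "rot": [0, 0, 0], "jaw": -1},
    {"linear": [0, 0, -0.04], "rot": [0, 0, 0], "jaw": -1},
    {"linear": [0, 0, -0.03], "rot": [0, 0, 0], "jaw": -1},
    {"linear": [0, 0, 0], "rot": [0, 0, 0], "jaw": -1},
    {"linear": [0, 0, 0], "rot": [0, 0, 0], "jaw": -1},
  ],
)

```text
clock: 23.75
tool_pos: [0.5882, -0.3321, 0.1623]
eef_rot: [0.0, 0.728, 0.685, 0.0]
wrist_force: [0.2, -0.3, -1.4]
width: 0.0598
grip_force: 25.0
```

```bash
python3 to.py .4713 -.0855 .163 5
```

```text
lin [ 0.239  -0.1318 -0.0009] rotz -8.5 yaw -3.5 w 0.059833510146538156 F [ 0.2 -0.3 -1.4] t 23.75
```

Call:
send_rows(
  series=[
    {"linear": [0.0341, -0.0188, 0], "rot": [0, 0, 0], "jaw": -1},
    {"linear": [0.0341, -0.0188, 0], "rot": [0, 0, 0], "jaw": -1},
    {"linear": [0.0341, -0.0188, 0], "rot": [0, 0, 0], "jaw": -1},
    {"linear": [0.0341, -0.0188, 0], "rot": [0, 0, 0], "jaw": -1},
    {"linear": [0.0341, -0.0188, 0], "rot": [0, 0, 0], "jaw": -1},
    {"linear": [0.0341, -0.0188, 0], "rot": [0, 0, 0], "jaw": -1},
    {"linear": [0.0341, -0.0188, 0], "rot": [0, 0, -8.5], "jaw": -1},
    {"linear": [0, 0, 0], "rot": [0, 0, 0], "jaw": -1},
  ],
)

```text
clock: 24.55
tool_pos: [0.4677, -0.082, 0.1606]
eef_rot: [-0.003, 0.673, 0.74, -0.001]
wrist_force: [-0.3, 0.2, -1.5]
width: 0.0599
grip_force: 25.0
```

Call:
send_rows(
  series=[
    {"linear": [0, 0, 0.03], "rot": [0, 0, 0], "jaw": -1},
    {"linear": [0, 0, 0.03], "rot": [0, 0, 0], "jaw": -1},
    {"linear": [0, 0, 0.03], "rot": [0, 0, 0], "jaw": -1},
    {"linear": [0, 0, 0.01], "rot": [0, 0, 0], "jaw": -1},
    {"linear": [0, 0, 0.002], "rot": [0, 0, 0], "jaw": -1},
    {"linear": [0, 0, 0], "rot": [0, 0, 0], "jaw": -1},
    {"linear": [0, 0, 0], "rot": [0, 0, 0], "jaw": -1},
    {"linear": [0, 0, 0], "rot": [0, 0, 0], "jaw": -1},
  ],
)

```text
clock: 25.35
tool_pos: [0.4719, -0.086, 0.0608]
eef_rot: [0.001, 0.676, 0.737, 0.0]
wrist_force: [-0.5, -0.7, -0.7]
width: 0.0599
grip_force: 25.0
```

```bash
python3 to.py .4717 -.0855 .0525 5;python3 - <<'E'
from h import *
a=ctrl.snapshot('wrist')[:,:,::-1]
cv2.imwrite('pics/w7.png',a)
E
```

```text
lin [ 0.0005 -0.0002  0.0083] rotz -0.0 yaw 5.0 w 0.05990149323883044 F [-0.5 -0.7 -0.7] t 25.35
```

View pics/w7.png

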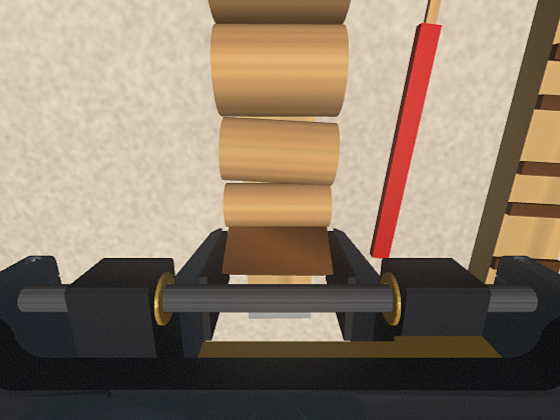

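The row is close. The chock hangs just behind round26, and round34 is only slightly askew. I'll lower the chock, then push it gently.

Call:
send_rows(
  series=[
    {"linear": [0, 0, 0.004], "rot": [0, 0, 0], "jaw": -1},
    {"linear": [0, 0, 0.003], "rot": [0, 0, 0], "jaw": -1},
    {"linear": [0, 0, 0.001], "rot": [0, 0, 0], "jaw": -1},
    {"linear": [0, 0, 0], "rot": [0, 0, 0], "jaw": -1},
    {"linear": [0, 0, 0], "rot": [0, 0, 0], "jaw": -1},
    {"linear": [0, 0, 0], "rot": [0, 0, 0], "jaw": -1},
    {"linear": [0, 0, 0], "rot": [0, 0, 0], "jaw": -1},
    {"linear": [0, 0, 0], "rot": [0, 0, 0], "jaw": -1},
  ],
)

```text
clock: 26.2
tool_pos: [0.4713, -0.0858, 0.0519]
eef_rot: [-0.0, 0.676, 0.737, -0.0]
wrist_force: [-1.9, -0.5, 4.9]
width: 0.0601
grip_force: 25.0
```

Call:
send_rows(
  series=[
    {"linear": [0.002, 0, 0], "rot": [0, 0, 0], "jaw": -1},
    {"linear": [0.001, 0, 0], "rot": [0, 0, 0], "jaw": -1},
    {"linear": [0.001, 0, 0], "rot": [0, 0, 0], "jaw": -1},
    {"linear": [0.001, 0, 0], "rot": [0, 0, 0], "jaw": -1},
    {"linear": [0.0005, 0, 0], "rot": [0, 0, 0], "jaw": -1},
    {"linear": [0, 0, 0], "rot": [0, 0, 0], "jaw": -1},
    {"linear": [0, 0, 0], "rot": [0, 0, 0], "jaw": -1},
    {"linear": [0, 0, 0], "rot": [0, 0, 0], "jaw": -1},
  ],
)

```text
clock: 27.0
tool_pos: [0.471, -0.0803, 0.0519]
eef_rot: [0.0, 0.676, 0.737, 0.0]
wrist_force: [1.1, -0.4, 4.1]
width: 0.0594
grip_force: 25.1
```

Call:
send_rows(
  series=[
    {"linear": [0.001, 0, 0], "rot": [0, 0, 0], "jaw": -1},
    {"linear": [0.001, 0, 0], "rot": [0, 0, 0], "jaw": -1},
    {"linear": [0.001, 0, 0], "rot": [0, 0, 0], "jaw": -1},
    {"linear": [0, 0, 0], "rot": [0, 0, 0], "jaw": -1},
    {"linear": [0, 0, 0], "rot": [0, 0, 0], "jaw": -1},
    {"linear": [0, 0, 0], "rot": [0, 0, 0], "jaw": -1},
    {"linear": [0, 0, 0], "rot": [0, 0, 0], "jaw": -1},
    {"linear": [0, 0, 0], "rot": [0, 0, 0], "jaw": -1},
  ],
)

```text
clock: 27.8
tool_pos: [0.4706, -0.0772, 0.0519]
eef_rot: [-0.0, 0.676, 0.737, -0.0]
wrist_force: [0.8, -1.3, 6.0]
width: 0.0596
grip_force: 25.0
```

Call:
send_rows(
  series=[
    {"linear": [0.0005, 0, 0], "rot": [0, 0, 0], "jaw": -1},
    {"linear": [0, 0, 0], "rot": [0, 0, 0], "jaw": -1},
    {"linear": [0, 0, 0], "rot": [0, 0, 0], "jaw": 1},
    {"linear": [0, 0, 0], "rot": [0, 0, 0], "jaw": 1},
    {"linear": [0, 0, 0], "rot": [0, 0, 0], "jaw": 1},
    {"linear": [0, 0, -0.01], "rot": [0, 0, 0], "jaw": 1},
    {"linear": [0, 0, -0.03], "rot": [0, 0, 0], "jaw": 1},
    {"linear": [0, 0, -0.05], "rot": [0, 0, 0], "jaw": 1},
  ],
)

```text
clock: 28.6
tool_pos: [0.469, -0.0763, 0.1417]
eef_rot: [-0.002, 0.676, 0.737, -0.001]
wrist_force: [1.6, 0.0, -0.4]
width: 0.0914
grip_force: 0.0
```

Call:
send_rows(
  series=[
    {"linear": [0, 0, -0.05], "rot": [0, 0, 0], "jaw": 1},
    {"linear": [0, 0, -0.05], "rot": [0, 0, 0], "jaw": 1},
    {"linear": [-0.03, 0, 0], "rot": [0, 0, 0], "jaw": 1},
    {"linear": [-0.03, 0, 0], "rot": [0, 0, 0], "jaw": 1},
    {"linear": [0, 0, 0], "rot": [0, 0, 0], "jaw": 1},
    {"linear": [0, 0, 0], "rot": [0, 0, 0], "jaw": 1},
    {"linear": [0, 0, 0], "rot": [0, 0, 0], "jaw": 1},
    {"linear": [0, 0, 0], "rot": [0, 0, 0], "jaw": 1},
  ],
)

```text
clock: 29.4
tool_pos: [0.4755, -0.1358, 0.2419]
eef_rot: [-0.0, 0.675, 0.738, -0.0]
wrist_force: [1.0, 0.5, 0.4]
width: 0.091
grip_force: 0.0
```

```bash
python3 - <<'E'
from h import *
print(ctrl.get_obs()['tool_pos'])
a=ctrl.snapshot('wrist')[:,:,::-1];b=ctrl.snapshot('side')[180:300,200:320,::-1]
cv2.imwrite('pics/w8.png',np.hstack([cv2.resize(a[0:300,200:400],(400,600)),cv2.resize(b,(400,400))[:,:].copy() if 0 else cv2.copyMakeBorder(cv2.resize(b,(400,400)),0,200,0,0,0)]))
E
```

```text
[ 0.47554947 -0.13579735  0.24191968]
```

View pics/w8.png

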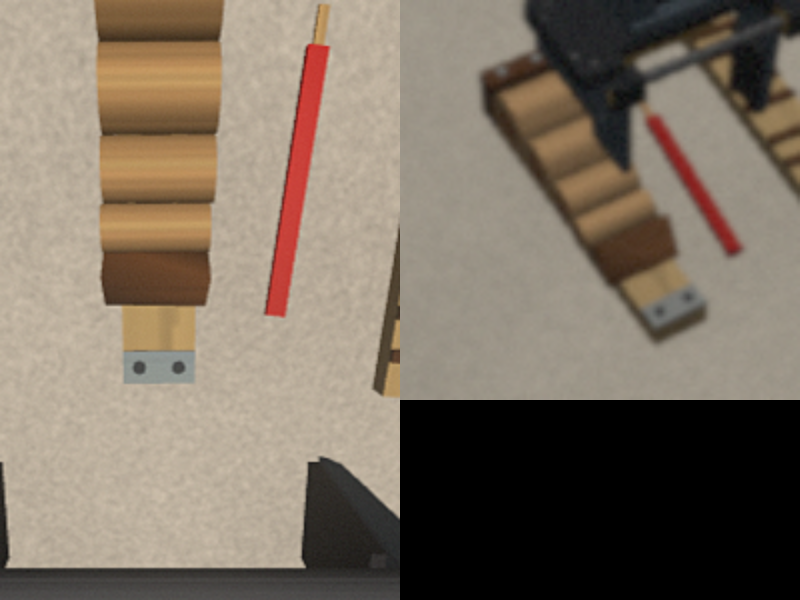

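The picture shows a tight, square row from the stop to the chock, with the chock edge at (155,304), centred on the rail.

```bash
python3 -c "
from bench import ctrl
print(ctrl.job_done())"
```

```text
the job is handed in; nothing more can be done
None
```

I handed the job in at about 29.5 s of the 112 s allowed: the last pictures show the four rounds (50, 42, 34, 26 mm) and the chock in one close row against the end stop on the plain rail. The arm was clear of everything and never approached the jar closely, though the hand-in returned no verdict.

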